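# Hold the drinks dispenser's service key switch turned

## Task

Lift the splash cover of the steel service unit fully open so that it rests on its stop, and let go of it. Then take the service key with the rectangular bow from the key block, push it fully home in the lock under the cover (the pins are sticky, so it has to be wiggled down rather than forced), and only then turn it a quarter clockwise against its spring. Finish while still gripping the key and holding it turned; leave the round key in the block and the other things on the counter where they are.

Things in the scene. Friction and masses are not known exactly. Their poses are not given: they have to be found in the camera images.
- unit: Service unit: a fixed open-topped steel box, 120 (x) by 150 (y) by 70 mm high, with a hinged cover. Origin: centre of its underside on the counter; its -x side is the front (cover bar), its +x side the hinge side, z up. Inside, a deck lies 52 mm up; the round brass lock plug (about 36 mm across, axis upright) stands in it 12 mm to the -x side of the centre, its top face 56 mm above the counter.
- cover (a joint): Angle of the splash cover in rad: 0 shut, 1.75 fully open on its stop, leaning back past upright. The 0.35 kg cover falls shut when let go before upright and stays on the stop when let go beyond it.
- cover_hinge (a point): Middle of the cover's hinge line, on the unit's +x rim, 70 mm above the counter; the line runs along the unit's y. Axes as the unit's.
- cover_bar (a point): Middle of the cover's lifting bar: a round steel bar 12 mm thick and 86 mm long along the unit's y, held by two arms (74 mm clear between them) 38 mm in front of the cover's edge, 160 mm from the hinge line; with the cover shut it is 73 mm above the counter with free space around it. It can be pinched from above across its thickness and turns between the fingers as the cover swings.
- plug (a joint): Turn of the lock plug in rad: 0 at rest, grows clockwise seen from above, stop at 1.57 (a quarter). A light spring (about 0.02 N m at rest, 0.1 N m at a quarter) turns it back when let go. The loose fit of the key loses about 0.1 rad, so turn the key until the plug is at or near its stop.
- keyway (a point): Centre of the keyway's mouth, on the plug's top face (z up); turns with the plug. The keyway is a 6.5 mm (x) by 15.5 mm (y) upright slot, 34 mm deep, with a 2.5 mm chamfer round the mouth; at rest its long side runs along the unit's y. Hidden under the cover until that is open. Sticky pins 10 and 19 mm down hold the key up (see key).
- key_bow (a point): Centre of the bow (head) of the service key, RECTANGULAR and black: 10 mm thick (x) by 32 mm wide (y) by 34 mm tall. Key: 50 g, 77 mm long, standing upright (z up, blade down) in the key block. Below the bow: a neck, a round 24 mm shoulder whose underside is 30 mm below this point, and a flat steel blade 5 mm (x) by 14 mm (y), 30 mm long, tip tapered, 60 mm below this point.
- key_tip (a point): Tip of the service key's blade (underside centre), 60 mm below the bow's centre. The key fits the lock either way round (half turn about z). With the key fully home its shoulder rests on the plug's top face and the tip is 30 mm below the keyway mouth.
- key_block: Fixed grey plastic block, 50 (x) by 130 (y) by 36 mm high, with two upright key slots 66 mm apart along its y; the two keys stand in them with their shoulders on its top, blades' wide side along the block's y. Which key is in which slot varies. Origin: centre of its underside.
- till_key: The other key, with a ROUND black bow (34 mm across, 10 mm thick), otherwise alike; it stays in the block. Origin: its blade tip.
- jigger: Bystander: steel double-cone measure, 40 mm wide, 68 mm tall. Origin: its underside.
- jar: Bystander: amber glass jar with white cap, 60 mm wide, 85 mm tall. Origin: its underside.
- shaker: Bystander: steel shaker cup, 84 mm wide, 130 mm tall. Origin: its underside.
- paper_cup: Bystander: paper cup, 86 mm wide, 110 mm tall. Origin: its underside.
- water_bottle: Bystander: blue bottle, 64 mm wide, 190 mm tall. Origin: its underside.
- spoon: Bystander: steel spoon lying on the counter. Origin: its underside.
- key: The whole service key, origin at its blade tip. Pushed straight into the lock it jams on the sticky pins, often even at 25 to 35 N; pushed with 5 to 20 N while twisted to and fro by about 0.12 rad each way it works down a few mm per twist. The counter-clockwise twist, against the plug's rest stop, presses the pins aside; they stay aside once the blade has passed.

How it is judged:
On the way, in this order (a step that is already met when the one before it is completed fails the run):
1. the cover is fully open, resting on its stop, let go (value of joint cover above 1.65 rad and distance between the grasp point and cover_bar above 0.04 m), for 0.3 s.
2. the service key is fully home in the lock, not yet turned (z of key_tip in the frame of keyway between -0.034 and -0.0265 m and horizontal distance between key_tip and keyway below 0.004 m and angle between key_bow's own z axis and vertical below 0.15 rad and value of joint cover above 1.65 rad and value of joint plug below 0.6 rad), for 0.1 s.
3. the key is turned a quarter clockwise (z of key_tip in the frame of keyway between -0.034 and -0.0265 m and horizontal distance between key_tip and keyway below 0.004 m and angle between key_bow's own z axis and vertical below 0.15 rad and value of joint cover above 1.65 rad and value of joint plug above 1.22 rad), for 0.2 s.
At the end, for the whole second after the job is handed in: The service key is home (tip 26.5 to 34 mm below the keyway mouth, within 4 mm of its axis, tilted less than 0.15 rad), the plug is turned clockwise by at least 1.22 rad (70 degrees) and still, the fingers grip the key with more than 1 N, and the cover stands open on its stop (over 1.65 rad) (all of step 3 and velocity of joint plug below 0.2 rad/s and contact force between the fingers and key above 1 N); the arm keeps its last pose, push and grip.
It fails at once if the round key is pulled out or knocked (over 15 mm) (distance of till_key from where it was at the start of the episode above 0.015 m).
It fails at once if a bystander is moved by more than 40 mm (distance of any of jigger, jar, shaker, paper_cup, water_bottle, spoon from where it was at the start of the episode above 0.04 m).
It also fails if it takes over 69 s, if anything falls off the work surface, if the arm or the gripper's body presses on something with over 40 N, if the wrist force passes 120 N, or if a joint passes its speed limit or range.

## Robot

A 7-joint arm with a two-finger parallel gripper is mounted at the origin on the work surface. World frame = base frame: x ahead of the robot, y to its left, z up, the work surface at z = 0. Lengths are in m, angles in rad, forces in N, time in s.
With the tool pointing down it reaches from about 0.425 to 0.925 m from the base axis. Payload 6.8 kg.
Tool frame: the origin (TCP) lies on the mounting face of the last link; the fingertips stand 173 mm ahead of it and the grasp point (between the pads) lies 155 mm ahead of it; z points along the fingers, y is the line along which they close (so a half turn about z gives the same grasp; the last joint's range is limited). The gripper opens to 85 mm and grips with 20 to 120 N. Pads are 22 mm wide; open, the fingers measure 114 mm over their backs; the gripper's body (76 mm by 85 mm) begins 54 mm behind the grasp point. The pads swing forward as they close: fully open they stand 13 mm farther back than shut.
Start: joints at [-1.335, 0.477, 0.022, 1.555, -0.011, 1.109, -0.083], TCP at [0.228, 0.636, 0.405] pointing down, gripper open.
Joint ranges: [-2.96, 2.96], [-0.34, 2.1], [-1.41, 1.46], [0.24, 2.44], [-1.37, 4.51], [0.17, 1.92], [-2.96, 2.96]. Speed limits (rad/s): [2.39, 2.39, 3.14, 3.14, 3.14, 3.14, 3.14].

## Interface

Orientations are given as a rotation vector (axis times angle).
In Python, from bench import r gives the robot as it stands.
- The arm moves only by the tool carry_out, never from a script. Its argument "moves" is a list of rows, each a list of 5 numbers: the shift along the tool's x, y, z in m, then the turn about the tool's z in rad, then the finger opening in m, from 0 to 0.0854. In form: [[dx, dy, dz, roll, claw], ...]. A call has exactly 8 rows; each row is the pose to reach, as a shift and turn from the pose commanded when the call began, along the tool's axes at that moment; what a row does not reach only later rows make up. A row lasts 1/10 s, in which the tool goes at most 50 mm and 8.59 degrees, less where a joint would pass 70% of its speed; a pose out of reach is approached as far as the arm can. A call with a gripper value outside its range is refused whole. The fingers move at their own pace and stop on an object; "force" is the grip in N (left out, the last holds). Time passes only in rows, so rows that repeat a pose let the fingers close, or fill a call up. It gives the time, the measured TCP pose, the force, the opening and the grip force at its end, in the units of the state.
- r.get_obs(): the state, without advancing time (a new reading comes with each control period).
- r.grab_frame(name): name is "scene" or "top" or "wrist"; returns the picture (480x640x3 uint8, red, green, blue); there is no depth.
- r.calibration(name): a dict with "fx", "fy", "cx", "cy" (pixels), "k1" (the pictures are not rectified: a ray, as slopes to the right and down, at radius r is drawn at 1 + k1 r^2 times it, then the intrinsics apply), "rvec" (rotation vector, rad) and "tvec" (3), from world to camera coordinates, as OpenCV has them. Camera axes: x right, y down, z forward; pixel columns grow to the right and rows downward; lengths in m; the calibration is good to about 2 mm. A picture is of the moment at which its call begins: read the wrist's pose just before it. calibration takes no time and is no camera call; for the wrist camera it gives the pose at the moment of the call.
- r.hand_in(): hands the job in; it is judged then, once.
The state is a dict: "clock": time; "joints": joint angles; "qvel": joint speeds; "tau": joint torques, N m; "tcp_pos": TCP position; "orientation": TCP orientation; "contact_force": force on the tool from outside, world axes, zero at the start; "moment": the same for the moment, N m; "grip_width": finger opening in m; "gripper_force": force on a finger pad.
Only numpy, scipy, OpenCV 4.12 (cv2) and the standard library are available. Lean on these libraries where they do the work, as an engineer would, in place of code of your own. Each camera call takes 0.05 s, during which the arm holds its last target. There are 200 camera calls.

## Working session

There is one attempt and no reset: what is moved stays moved. The work goes in short steps, Python scripts to look and compute and a tool call to move; the robot and the scene stay as the last step left them, time stands still between calls to the robot, and variables do not carry over. Pictures are saved under pics/ and viewed, at most 10 in all, crops included, and the job is handed in when it is done.

Besides the shell and the picture viewer there is one more tool, called as name(argument=value, ...), one argument or row to a line, values as JSON. carry_out: Moves the arm, as the interface text tells. Its arguments: {"type":"object","properties":{"moves":{"type":"array","items":{"type":"array","items":{"type":"number"}}},"force":{"type":"number"}},"required":["moves"]}

```bash
mkdir -p pics; cat > h.py <<'E'
import numpy as np, cv2
from scipy.spatial.transform import Rotation as R
from bench import r
def snap(n,f):
    c=r.calibration(n); im=r.grab_frame(n); cv2.imwrite('pics/'+f,im[:,:,::-1]); return c,im
def ray(c,u,v):
    x,y=(u-c['cx'])/c['fx'],(v-c['cy'])/c['fy']; rd=np.hypot(x,y); s=rd
    for _ in range(30): s=rd/(1+c['k1']*s*s)
    k=s/rd if rd>0 else 1
    M=R.from_rotvec(np.ravel(c['rvec'])).as_matrix(); t=np.ravel(c['tvec'])
    return -M.T@t, M.T@np.array([x*k,y*k,1])
def atz(c,u,v,z):
    o,d=ray(c,u,v); return o+d*(z-o[2])/d[2]
def proj(c,p):
    M=R.from_rotvec(np.ravel(c['rvec'])).as_matrix(); q=M@np.array(p)+np.ravel(c['tvec'])
    x,y=q[0]/q[2],q[1]/q[2]; k=1+c['k1']*(x*x+y*y)
    return np.array([c['fx']*x*k+c['cx'],c['fy']*y*k+c['cy']])
def st():
    o=r.get_obs(); print({k:np.round(o[k],4).tolist() for k in('clock','joints','tcp_pos','orientation','contact_force','moment','grip_width','gripper_force')}); print(R.from_rotvec(o['orientation']).as_matrix().round(3)); return o
E
python3 - <<'E'
from h import *
np.set_printoptions(suppress=True,precision=4)
st()
for n in('top','scene'):
    c,_=snap(n,n+'1.png'); print(n,c)
E
```

```text
{'clock': 0.0, 'joints': [-1.3351, 0.4778, 0.0223, 1.5565, -0.0115, 1.1093, -0.0831], 'tcp_pos': [0.2274, 0.6352, 0.4037], 'orientation': [-0.5373, -3.0951, 0.0029], 'contact_force': [0.1094, 0.4176, -0.6], 'moment': [-0.016, 0.0119, -0.0187], 'grip_width': 0.0855, 'gripper_force': 0.0}
[[-0.941  0.337 -0.   ]
 [ 0.337  0.941 -0.002]
 [-0.    -0.002 -1.   ]]
top {'fx': 610.1419927132256, 'fy': 610.1419927132256, 'cx': 329.1866500194714, 'cy': 236.95481484216575, 'k1': -0.0996512190304516, 'rvec': array([ 2.1551, -2.1922,  0.0609]), 'tvec': array([0.0302, 0.5006, 1.6846])}
scene {'fx': 525.6840797214304, 'fy': 525.6840797214304, 'cx': 325.3211688962318, 'cy': 245.2985480024007, 'k1': -0.10789280373482076, 'rvec': array([ 2.1163,  1.1001, -0.4524]), 'tvec': array([-0.31  , -0.2358,  1.4972])}
```

View pics/top1.png

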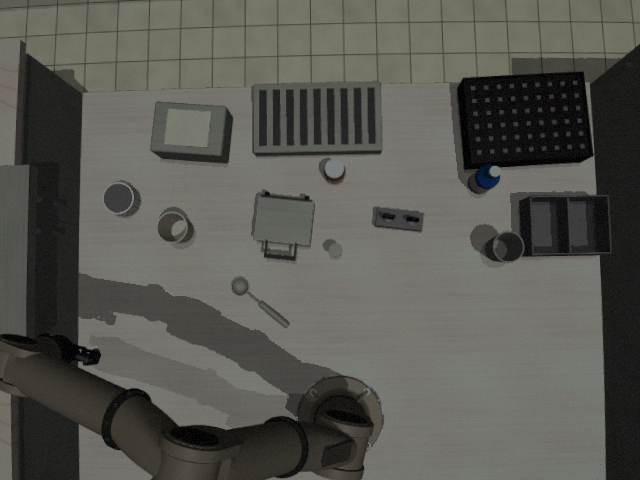

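View pics/scene1.png

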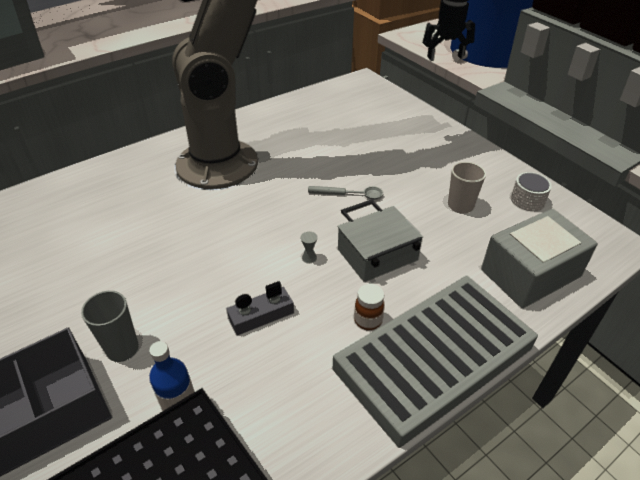

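The top view shows +x up and +y left. The unit is at about (283,222) with its bar at (280,255), and the key block is at (398,218). In the scene view the rectangular bow (274,290) is in the slot nearer the unit and the round one (243,301) in the far slot. The jigger is at (332,248), the jar at (334,170).

```bash
python3 - <<'E'
from h import *
a=cv2.imread('pics/top1.png')[180:270,240:440]; a=cv2.resize(a,None,fx=4,fy=4,interpolation=cv2.INTER_CUBIC)
cv2.imwrite('pics/z1.png',cv2.convertScaleAbs(a,alpha=1.6,beta=20))
E
```

```text
(no output)
```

View pics/z1.png

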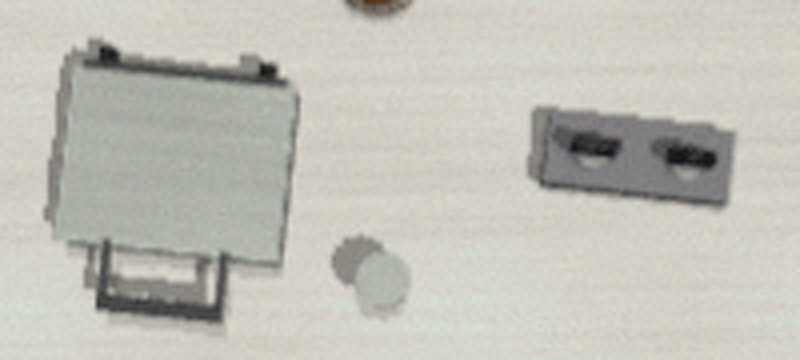

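```bash
cat > m.py <<'E'
from h import *
np.set_printoptions(suppress=True,precision=4)
c=r.calibration('top')
f=lambda u,v,z:atz(c,240+(u+.5)/4-.5,180+(v+.5)/4-.5,z)
cov=[f(u,v,.074) for u,v in((75,60),(297,88),(278,265),(57,240))]
print('cover',np.array(cov)[:,:2],'centre',np.mean(cov,0))
b=[f(97,304,.073),f(222,317,.073)]; print('bar',b,np.mean(b,0))
d=b[0]-b[1]; print('bar len, yaw',np.linalg.norm(d),np.degrees(np.arctan2(-d[0],d[1])))
bl=[f(u,v,.036) for u,v in((548,110),(733,132),(722,205),(541,185))]
print('block',np.array(bl)[:,:2],np.mean(bl,0)); d=bl[0]-bl[1]+bl[3]-bl[2];print('yaw',np.degrees(np.arctan2(-d[0],d[1])))
print('keys',f(595,146,.08),f(690,157,.08), 'jigger',f(383,278,.068))
E
python3 m.py
```

```text
cover [[0.6161 0.2119]
 [0.5938 0.0607]
 [0.4737 0.0753]
 [0.4932 0.225 ]] centre [0.5442 0.1432 0.074 ]
bar [array([0.4494, 0.1983, 0.073 ]), array([0.4392, 0.1136, 0.073 ])] [0.4443 0.156  0.073 ]
bar len, yaw 0.08525994687661567 -6.869528627023265
block [[ 0.5803 -0.1115]
 [ 0.5627 -0.2394]
 [ 0.5121 -0.2303]
 [ 0.5282 -0.1055]] [ 0.5458 -0.1717  0.036 ]
yaw -7.59827235128136
keys [ 0.5499 -0.14    0.08  ] [ 0.5413 -0.2039  0.08  ] jigger [0.464  0.0046 0.068 ]
```

carry_out(
  moves=[
    [-0.015,-0.015,0,0.05,0.085],
    [-0.045,-0.045,0,0.15,0.085],
    [-0.075,-0.078,0,0.28,0.085],
    [-0.108,-0.112,0,0.41,0.085],
    [-0.14,-0.146,0,0.54,0.085],
    [-0.172,-0.18,0,0.67,0.085],
    [-0.195,-0.203,0,0.77,0.085],
    [-0.2,-0.208,0,0.8,0.085],
  ],
  force=25,
)

```text
clock: 0.9
tcp_pos: [0.3476, 0.3681, 0.4046]
orientation: [1.712, 2.633, -0.002]
contact_force: [0.4, 0.5, 1.1]
grip_width: 0.085
gripper_force: 0.0
```

```bash
cat > go.py <<'E'
import sys
from h import *
# usage: go.py x y z yaw_deg(of tool y axis): prints tool-frame delta to put the GRASP point there
def go(x,y,z,yaw):
    o=r.get_obs(); M=R.from_rotvec(o['orientation']).as_matrix()
    p=np.array(o['tcp_pos']); d=M.T@(np.array([x,y,z+.155])-p)
    cur=np.arctan2(M[1,1],M[0,1]); roll=-(np.radians(yaw)-cur); roll=(roll+np.pi/2)%np.pi-np.pi/2
    print('clock',round(o['clock'],2),'grasp',(p+.155*M[:,2]).round(4),'yaw',np.degrees(cur).round(2),'tilt z',M[:,2].round(4),'j',np.round(o['joints'],2),'F',np.round(o['contact_force'],1),'M',np.round(o['moment'],2),'w',round(float(o['grip_width']),4),'g',np.round(o['gripper_force'],1))
    print('delta',d.round(4),'roll',roll.round(4))
if __name__=='__main__': go(*map(float,sys.argv[1:]))
E
python3 go.py .444 .156 .19 -7.2
```

```text
clock 0.9 grasp [0.3476 0.3678 0.2496] yaw 23.95 tilt z [-1.0e-04 -1.7e-03 -1.0e+00] j [-1.16  0.2   0.25  1.97 -0.06  0.99 -0.46] F [0.4 0.5 1.1] M [ 0.04 -0.03 -0.05] w 0.085 g 0.0
delta [-0.2328  0.002   0.0599] roll 0.5436
```

carry_out(
  moves=[
    [-0.015,0,0.005,0.04,0.085],
    [-0.05,0,0.01,0.12,0.085],
    [-0.09,0,0.02,0.22,0.085],
    [-0.13,0,0.03,0.32,0.085],
    [-0.17,0.001,0.04,0.42,0.085],
    [-0.21,0.002,0.05,0.5,0.085],
    [-0.228,0.002,0.058,0.535,0.085],
    [-0.233,0.002,0.06,0.544,0.085],
  ],
)

```text
clock: 1.7
tcp_pos: [0.4442, 0.1597, 0.3436]
orientation: [2.35, 2.084, -0.003]
contact_force: [-1.0, 1.2, -0.0]
grip_width: 0.0849
gripper_force: 0.0
```

```bash
python3 go.py .444 .156 .075 -7.2; python3 - <<'E'
from h import *
import pickle
c,_=snap('wrist','w1.png'); pickle.dump(c,open('w1.pkl','wb')); print(proj(c,[.444,.156,.073]),-R.from_rotvec(np.ravel(c['rvec'])).as_matrix().T@np.ravel(c['tvec']))
E
```

```text
clock 1.7 grasp [0.444  0.1595 0.1886] yaw -6.86 tilt z [-0.0014 -0.0014 -1.    ] j [-0.87  0.23  0.46  2.11 -0.14  0.83 -0.45] F [-1.   1.2 -0. ] M [0.03 0.01 0.03] w 0.0849 g 0.0
delta [-0.0035  0.0003  0.1136] roll 0.0059
[321.84259544 246.80976629] [0.453795   0.23476743 0.31346706]
```

View pics/w1.png

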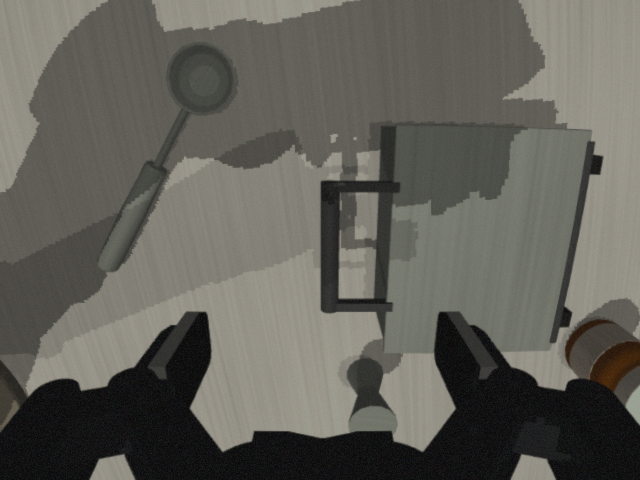

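```bash
python3 - <<'E'
from h import *
import pickle
c=pickle.load(open('w1.pkl','rb')); f=lambda u,v,z:atz(c,u,v,z)
a,b=f(330,183,.073),f(329.5,310,.073); d=a-b
print(a,b,(a+b)/2,np.linalg.norm(d),np.degrees(np.arctan2(-d[0],d[1])))
C=[f(u,v,.073) for u,v in((394,125),(592,130),(555,343),(385,353))]; print(np.array(C),np.mean(C,0))
E
```

```text
[0.45386157 0.19623444 0.073     ] [0.44377225 0.1105387  0.073     ] [0.44881691 0.15338657 0.073     ] 0.08628762727965067 -6.714758416143274
[[0.49536433 0.22614498 0.073     ]
 [0.61877476 0.21144718 0.073     ]
 [0.60364272 0.06250738 0.073     ]
 [0.47903296 0.07184964 0.073     ]] [0.54920369 0.14298729 0.073     ]
```

The wrist view shows the bar at (330,183)–(330,310), so its middle is at about (0.448, 0.154) with a length of 86 mm, as it should be. The cover edge is 38 mm away, so I descend with the fingers opened to only about 32 mm.

carry_out(
  moves=[
    [-0.003,0.003,0,0,0.032],
    [-0.005,0.0045,0.005,0,0.032],
    [-0.005,0.0045,0.03,0,0.032],
    [-0.005,0.0045,0.06,0,0.032],
    [-0.005,0.0045,0.085,0,0.032],
    [-0.005,0.0045,0.105,0,0.032],
    [-0.005,0.0045,0.115,0,0.032],
    [-0.005,0.0045,0.116,0,0.032],
  ],
  force=25,
)

```text
clock: 2.55
tcp_pos: [0.4475, 0.1561, 0.2278]
orientation: [-2.345, -2.089, 0.003]
contact_force: [-0.2, 0.0, 0.4]
grip_width: 0.0321
gripper_force: 0.0
```

carry_out(
  moves=[
    [0,0,0,0,0.006],
    [0,0,0,0,0.006],
    [0,0,0,0,0.006],
    [0,0,0,0,0.006],
    [0,0,0,0,0.006],
    [0,0,0,0,0.006],
    [0,0,0,0,0.006],
    [0,0,0,0,0.006],
  ],
)

```text
clock: 3.35
tcp_pos: [0.448, 0.1559, 0.2294]
orientation: [-2.347, -2.088, -0.002]
contact_force: [-2.6, 1.7, 7.4]
grip_width: 0.0107
gripper_force: 25.1
```

```bash
python3 go.py .448 .154 .073 -6.8
```

```text
clock 3.35 grasp [0.4481 0.1561 0.0744] yaw -6.69 tilt z [ 5.0e-04  1.1e-03 -1.0e+00] j [-0.77  0.44  0.37  2.18 -0.29  0.56 -0.3 ] F [-2.6  1.7  7.4] M [ 0.33  0.57 -0.07] w 0.0107 g 25.1
delta [-0.0019  0.0002  0.0014] roll 0.0019
```

carry_out(
  moves=[
    [0,0.0005,-0.01,0,0.006],
    [0,0.0026,-0.0257,0,0.006],
    [0,0.0067,-0.0428,0,0.006],
    [0,0.0126,-0.0593,0,0.006],
    [0,0.0212,-0.0765,0,0.006],
    [0,0.0317,-0.0926,0,0.006],
    [0,0.0418,-0.1049,0,0.006],
    [0,0.0508,-0.114,0,0.006],
  ],
)

```text
clock: 4.15
tcp_pos: [0.4959, 0.1502, 0.3434]
orientation: [-2.342, -2.084, 0.009]
contact_force: [-14.8, 4.5, 10.5]
grip_width: 0.0111
gripper_force: 25.2
```

```bash
python3 go.py .498 .15 .187 -6.8
```

```text
clock 4.15 grasp [0.4945 0.1504 0.1885] yaw -6.65 tilt z [-8.8e-03  9.0e-04 -1.0e+00] j [-0.8   0.31  0.46  2.01 -0.19  0.86 -0.34] F [-14.8   4.5  10.5] M [ 0.8   3.4  -0.06] w 0.0111 g 25.2
delta [0.     0.0021 0.0014] roll 0.0026
```

carry_out(
  moves=[
    [0,0.013,-0.0135,0,0.006],
    [0,0.0265,-0.0227,0,0.006],
    [0,0.044,-0.032,0,0.006],
    [0,0.0625,-0.0392,0,0.006],
    [0,0.082,-0.044,0,0.006],
    [0,0.1016,-0.0466,0,0.006],
    [0,0.118,-0.0469,0,0.006],
    [0,0.131,-0.046,0,0.006],
  ],
)

```text
clock: 4.95
tcp_pos: [0.6291, 0.1339, 0.3896]
orientation: [2.348, 2.087, 0.001]
contact_force: [-1.0, 0.6, 0.6]
grip_width: 0.0112
gripper_force: 25.3
```

```bash
python3 go.py .63 .135 .232 -6.8
```

```text
clock 4.95 grasp [0.6292 0.134  0.2346] yaw -6.73 tilt z [ 4.e-04  0.e+00 -1.e+00] j [-0.65  0.47  0.48  1.68 -0.24  1.05 -0.21] F [-1.   0.6  0.6] M [ 0.24  0.55 -0.01] w 0.0112 g 25.3
delta [0.0011 0.0007 0.0026] roll 0.0012
```

carry_out(
  moves=[
    [0,0.005,0.0005,0,0.006],
    [0,0.01,0.001,0,0.006],
    [0,0.01,0.001,0,0.04],
    [0,0.01,0.001,0,0.04],
    [0,0.01,0.001,0,0.04],
    [0,0.01,0.0,0,0.04],
    [0,0.01,-0.01,0,0.04],
    [0,0.01,-0.035,0,0.04],
  ],
)

```text
clock: 5.75
tcp_pos: [0.6377, 0.1333, 0.4225]
orientation: [-2.346, -2.087, 0.006]
contact_force: [0.5, 0.9, -0.3]
grip_width: 0.0398
gripper_force: 0.0
```

carry_out(
  moves=[
    [0,0,-0.02,0,0.04],
    [0,0,-0.035,0,0.04],
    [0,0,-0.04,0,0.04],
    [-0.015,-0.01,-0.04,0,0.04],
    [-0.04,-0.03,-0.04,0,0.04],
    [-0.075,-0.045,-0.035,0,0.04],
    [-0.1,-0.055,-0.03,0,0.04],
    [-0.11,-0.06,-0.03,0,0.04],
  ],
)

```text
clock: 6.55
tcp_pos: [0.5644, 0.028, 0.4529]
orientation: [-2.351, -2.083, 0.003]
contact_force: [0.4, -0.4, -0.3]
grip_width: 0.04
gripper_force: 0.0
```

```bash
python3 go.py .547 -.139 .19 -7.5;python3 - <<'E'
from h import *
c,a=snap('scene','s2.png'); a=a[140:380,210:530,::-1]; cv2.imwrite('pics/s2z.png',cv2.resize(a,None,fx=2.4,fy=2.4,interpolation=cv2.INTER_CUBIC))
E
```

```text
clock 6.55 grasp [0.5641 0.0279 0.2979] yaw -6.91 tilt z [-2.1e-03 -7.0e-04 -1.0e+00] j [-0.6   0.27  0.54  1.79 -0.15  1.12 -0.13] F [ 0.4 -0.4 -0.3] M [-0.01 -0.01 -0.02] w 0.04 g 0.0
delta [-0.1678  0.003   0.1081] roll 0.0102
```

View pics/s2z.png

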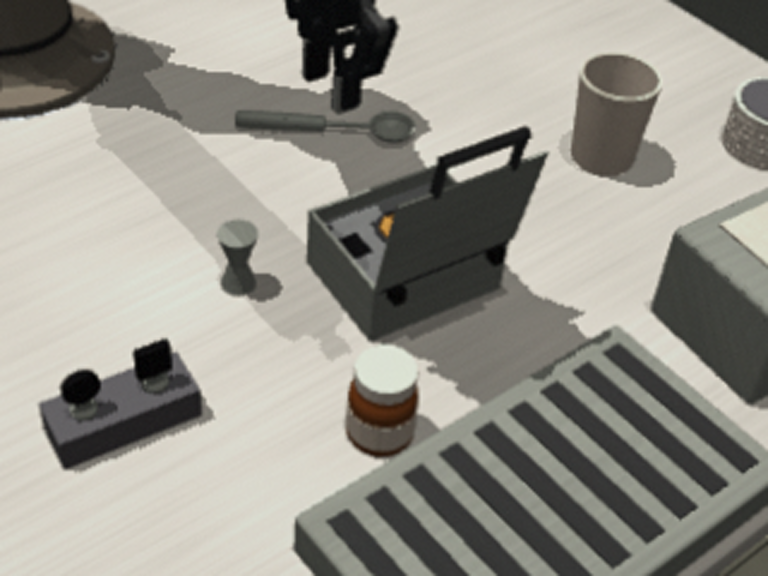

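The cover is open on its stop. The rectangular bow is the one nearer the unit, and the brass plug is visible. Now to the key.

carry_out(
  moves=[
    [-0.015,0,0.0,0,0.04],
    [-0.045,0,0.015,0.01,0.04],
    [-0.08,0.001,0.035,0.01,0.04],
    [-0.115,0.002,0.055,0.01,0.04],
    [-0.145,0.003,0.075,0.01,0.04],
    [-0.162,0.003,0.095,0.01,0.04],
    [-0.168,0.003,0.106,0.01,0.04],
    [-0.168,0.003,0.108,0.01,0.04],
  ],
)

```text
clock: 7.4
tcp_pos: [0.5495, -0.1362, 0.3444]
orientation: [-2.357, -2.075, 0.003]
contact_force: [0.2, 0.3, 0.7]
grip_width: 0.0398
gripper_force: 0.0
```

```bash
python3 go.py .547 -.139 .068 -7.5; python3 - <<'E'
from h import *
import pickle
c,_=snap('wrist','w2.png'); pickle.dump(c,open('w2.pkl','wb')); print(proj(c,[.547,-.139,.083]))
E
```

```text
clock 7.4 grasp [ 0.5492 -0.1362  0.1894] yaw -7.29 tilt z [-0.0022 -0.     -1.    ] j [-0.3   0.41  0.56  1.91 -0.27  0.9   0.26] F [0.2 0.3 0.7] M [0.05 0.   0.04] w 0.0398 g 0.0
delta [-0.003  -0.0019  0.1214] roll 0.0036
[318.43052937 250.9646921 ]
```

View pics/w2.png

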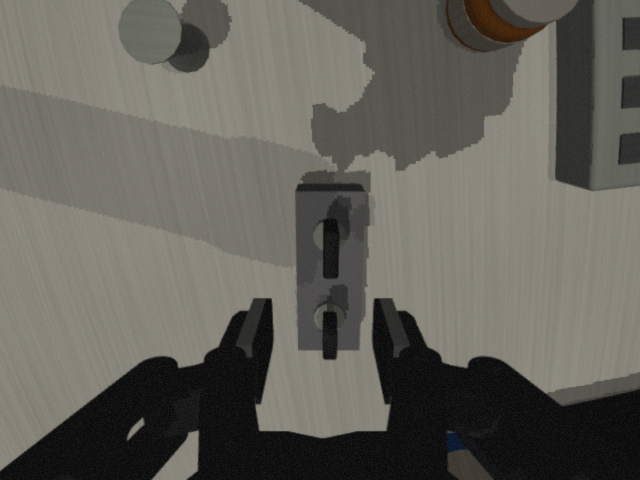

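```bash
python3 - <<'E'
from h import *
import pickle
c=pickle.load(open('w2.pkl','rb')); im=cv2.imread('pics/w2.png').max(2)
sub=im[215:282,310:350]; ys,xs=np.where(sub<32); 
for v in range(220,280,6):
    u=np.where(im[v,312:350]<32)[0]+312; print(v,u.min() if len(u) else 0,u.max() if len(u) else 0,end='; ')
u=np.where(im[205:290,331]<32)[0]+205; print('v',u.min(),u.max())
print('top-end',atz(c,330.5,277.5,.083)); print('bottom +y end',atz(c,330.5,219,.049))
for z in(.083,.049): print(z,[proj(c,np.array([.550,-.1385,z])+s*.016*np.array([.131,.991,0])).round(1).tolist() for s in(-1,1)])
print('block',[atz(c,u,v,.036) for u,v in((295,192),(367,192),(359,350),(298,350))])
E
```

```text
220 324 336; 226 324 337; 232 324 338; 238 324 338; 244 324 337; 250 324 337; 256 324 337; 262 323 337; 268 324 337; 274 324 337; v 219 276
top-end [ 0.55229022 -0.15757907  0.083     ]
bottom +y end [ 0.55647065 -0.12828108  0.049     ]
0.083 [[323.0, 273.6], [323.3, 224.7]]
0.049 [[323.0, 255.7], [323.2, 211.9]]
block [array([ 0.5335922 , -0.10866652,  0.036     ]), array([ 0.58455587, -0.1151198 ,  0.036     ]), array([ 0.56623635, -0.24375153,  0.036     ]), array([ 0.51681255, -0.23745009,  0.036     ])]
```

The wrist view shows the rectangular bow at (324–337, 219–276), which puts the key at about (0.5545, −0.143). That agrees with the slot position worked out from the block's corners.

carry_out(
  moves=[
    [-0.003,0.003,0,0.004,0.035],
    [-0.006,0.0065,0.01,0.004,0.035],
    [-0.006,0.0065,0.04,0.004,0.035],
    [-0.006,0.0065,0.07,0.004,0.035],
    [-0.006,0.0065,0.095,0.004,0.035],
    [-0.006,0.0065,0.112,0.004,0.035],
    [-0.006,0.0065,0.12,0.004,0.035],
    [-0.006,0.0065,0.12,0.004,0.035],
  ],
  force=60,
)

```text
clock: 8.25
tcp_pos: [0.5551, -0.1427, 0.2249]
orientation: [-2.361, -2.071, 0.001]
contact_force: [-0.6, 0.2, 0.7]
grip_width: 0.0345
gripper_force: 0.0
```

```bash
python3 go.py .5545 -.143 .069 -7.5
```

```text
clock 8.25 grasp [ 0.5549 -0.1426  0.0699] yaw -7.47 tilt z [-1.2e-03  3.0e-04 -1.0e+00] j [-0.2   0.59  0.46  1.96 -0.4   0.68  0.37] F [-0.6  0.2  0.7] M [ 0.02 -0.   -0.03] w 0.0345 g 0.0
delta [-0.0004 -0.0005  0.0009] roll 0.0006
```

carry_out(
  moves=[
    [0,0,0,0,0.004],
    [0,0,0,0,0.004],
    [0,0,0,0,0.004],
    [0,0,0,0,0.004],
    [0,0,0,0,0.004],
    [0,0,0,0,0.004],
    [0,0,0,0,0.004],
    [0,0,0,0,0.004],
  ],
  force=60,
)

```text
clock: 9.05
tcp_pos: [0.5547, -0.1431, 0.2266]
orientation: [-2.362, -2.071, -0.001]
contact_force: [-4.4, 2.1, 6.8]
grip_width: 0.009
gripper_force: 60.6
```

```bash
python3 go.py .5545 -.143 .17 -7.5
```

```text
clock 9.05 grasp [ 0.5547 -0.143   0.0716] yaw -7.52 tilt z [-1.e-04  7.e-04 -1.e+00] j [-0.2   0.58  0.46  1.96 -0.4   0.68  0.37] F [-4.4  2.1  6.8] M [0.23 0.98 0.06] w 0.009 g 60.6
delta [ 0.0002 -0.0003 -0.0984] roll -0.0003
```

carry_out(
  moves=[
    [0,0,-0.005,0,0.004],
    [0,0,-0.02,0,0.004],
    [0,0,-0.045,0,0.004],
    [0,0,-0.075,0,0.004],
    [0,0,-0.105,0,0.004],
    [0,0,-0.13,0,0.004],
    [0,0,-0.145,0,0.004],
    [0,0,-0.15,0,0.004],
  ],
)

```text
clock: 9.85
tcp_pos: [0.5555, -0.1434, 0.3781]
orientation: [2.36, 2.069, 0.005]
contact_force: [0.1, -0.5, -1.3]
grip_width: 0.0092
gripper_force: 59.9
```

```bash
python3 go.py .5354 .1434 .22 -6.8
```

```text
clock 9.85 grasp [ 0.5561 -0.1434  0.2231] yaw -7.51 tilt z [ 4.1e-03 -1.0e-04 -1.0e+00] j [-0.31  0.38  0.58  1.86 -0.25  0.97  0.25] F [ 0.1 -0.5 -1.3] M [ 0.01  0.01 -0.04] w 0.0092 g 59.9
delta [ 0.2817 -0.0574  0.0029] roll -0.0124
```

carry_out(
  moves=[
    [0.015,-0.005,0,0,0.004],
    [0.045,-0.012,0,0,0.004],
    [0.085,-0.022,0,-0.012,0.004],
    [0.125,-0.032,0,-0.012,0.004],
    [0.165,-0.042,0,-0.012,0.004],
    [0.195,-0.05,0,-0.012,0.004],
    [0.21,-0.053,0,-0.012,0.004],
    [0.213,-0.0535,0,-0.012,0.004],
  ],
)

```text
clock: 10.65
tcp_pos: [0.5293, 0.0777, 0.3748]
orientation: [-2.344, -2.09, 0.002]
contact_force: [0.5, -1.0, -0.8]
grip_width: 0.0092
gripper_force: 59.9
```

```bash
python3 go.py .5354 .1434 .22 -6.8; python3 - <<'E'
from h import *
import pickle
r.grab_frame('wrist'); r.grab_frame('wrist')
c,a=snap('wrist','w3.png'); pickle.dump((c,r.get_obs()),open('w3.pkl','wb')); print(proj(c,[.5354,.1434,.056]))
cv2.imwrite('pics/w3b.png',cv2.convertScaleAbs(a[:,:,::-1],alpha=1.8,beta=15))
E
```

```text
clock 10.65 grasp [0.529  0.0778 0.2198] yaw -6.57 tilt z [-1.5e-03  2.0e-04 -1.0e+00] j [-0.69  0.3   0.52  1.95 -0.19  0.94 -0.19] F [ 0.5 -1.  -0.8] M [-0.04  0.02 -0.03] w 0.0092 g 59.9
delta [ 0.0659 -0.0014 -0.0002] roll 0.004
[318.17837179 128.93009775]
```

View pics/w3b.png

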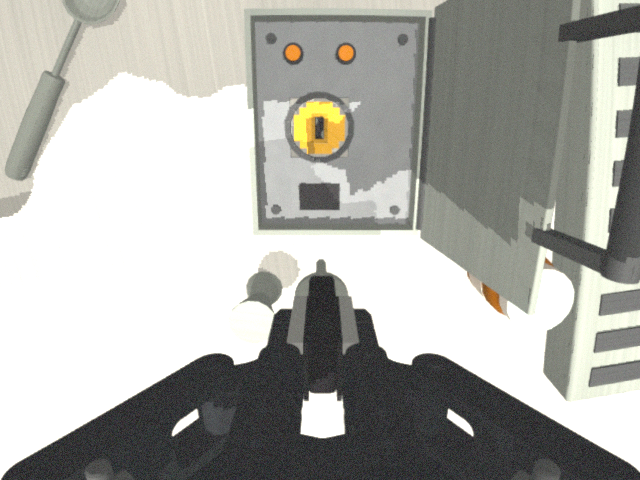

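The lock is in full view. The plug is at about (319,128) with the keyway at (319,127), its long side along the unit's y. The held key's tip is at about (321,262). I'll fit these numerically.

```bash
python3 - <<'E'
from h import *
import pickle
np.set_printoptions(suppress=True,precision=4)
c,o=pickle.load(open('w3.pkl','rb')); im=cv2.imread('pics/w3.png')
hsv=cv2.cvtColor(im,cv2.COLOR_BGR2HSV); m=((hsv[...,1]>110)&(hsv[...,0]>8)&(hsv[...,0]<40)).astype(np.uint8)
m[:85]=0;m[175:]=0;m[:,:275]=0;m[:,365:]=0
m=cv2.morphologyEx(m,cv2.MORPH_CLOSE,np.ones((9,9)))
ct=max(cv2.findContours(m,0,1)[0],key=cv2.contourArea); h=cv2.convexHull(ct); e=cv2.fitEllipse(h); print('brass',e)
p=atz(c,*e[0],.056); print(p)
a=atz(c,e[0][0]-e[1][0]/2,e[0][1],.056); print('radius',np.linalg.norm(a-p))
g=im.max(2)
sl=(g[105:152,300:340]<60); ys,xs=np.where(sl); print('slot dark',xs.min()+300,xs.max()+300,ys.min()+105,ys.max()+105, xs.mean()+300,ys.mean()+105)
M=R.from_rotvec(o['orientation']).as_matrix(); gp=o['tcp_pos']+M@[0,0,.155]; print('grasp',gp)
print('unit corners',[atz(c,u,v,.07)[:2] for u,v in((246,11),(436,11),(422,234),(254,234))])
for z in(.150,.155,.16): q=atz(c,321,262,z); print('tip z',z,M.T@(q-gp), q)
# neighbourhood around tip
for v in range(258,300,4): print(v,im[v,290:354:2].max(1).tolist())
E
```

```text
brass ((319.0455322265625, 127.2734375), (55.91907501220703, 56.48271179199219), 33.40729522705078)
[0.5361 0.1445 0.056 ]
radius 0.019843261946579455
slot dark 300 339 117 151 319.2848837209302 128.98837209302326
grasp [0.5297 0.0739 0.2203]
unit corners [array([0.4988, 0.2228]), array([0.6194, 0.2092]), array([0.6021, 0.0614]), array([0.4802, 0.0758])]
tip z 0.15 [ 0.0042 -0.0002  0.0703] [0.5299 0.078  0.15  ]
tip z 0.155 [ 0.006  -0.0002  0.0653] [0.5301 0.0799 0.155 ]
tip z 0.16 [ 0.0079 -0.0002  0.0603] [0.5304 0.0817 0.16  ]
258 [115, 117, 130, 170, 175, 180, 175, 181, 181, 175, 178, 176, 178, 181, 166, 152, 146, 178, 178, 171, 173, 171, 172, 173, 179, 173, 165, 177, 175, 176, 175, 173]
262 [118, 115, 112, 110, 171, 178, 179, 175, 183, 178, 175, 174, 175, 102, 57, 58, 54, 66, 162, 172, 172, 174, 174, 176, 176, 177, 168, 172, 173, 176, 174, 173]
266 [116, 116, 114, 113, 165, 176, 175, 176, 184, 176, 175, 174, 174, 95, 53, 56, 58, 56, 134, 173, 173, 172, 173, 172, 179, 176, 170, 170, 171, 178, 176, 175]
270 [117, 115, 117, 112, 110, 135, 178, 177, 180, 179, 177, 174, 173, 83, 56
[... 381 characters left out ...]
5]
282 [113, 118, 137, 176, 142, 64, 68, 69, 68, 61, 20, 24, 25, 22, 11, 12, 20, 15, 20, 19, 21, 17, 44, 68, 71, 65, 67, 136, 173, 174, 174, 174]
286 [164, 178, 181, 143, 64, 67, 70, 68, 66, 62, 17, 11, 15, 18, 20, 19, 18, 21, 23, 24, 23, 14, 38, 68, 71, 68, 69, 68, 130, 169, 175, 175]
290 [179, 181, 170, 70, 66, 70, 64, 71, 73, 56, 20, 13, 23, 11, 13, 10, 24, 10, 20, 22, 20, 19, 32, 69, 71, 72, 67, 71, 76, 163, 174, 176]
294 [181, 178, 141, 71, 69, 70, 71, 73, 66, 45, 21, 17, 24, 20, 14, 20, 22, 15, 20, 14, 19, 16, 18, 66, 69, 74, 67, 70, 71, 124, 173, 175]
298 [183, 173, 81, 60, 61, 62, 61, 61, 55, 22, 20, 19, 14, 12, 12, 21, 11, 29, 18, 20, 17, 10, 17, 16, 34, 64, 62, 59, 59, 59, 63, 155]
```

carry_out(
  moves=[
    [0.015,0,0,0.004,0.004],
    [0.04,-0.001,0,0.004,0.004],
    [0.062,-0.0017,0,0.004,0.004],
    [0.0705,-0.0017,0.01,0.004,0.004],
    [0.0705,-0.0017,0.035,0.004,0.004],
    [0.0705,-0.0017,0.06,0.004,0.004],
    [0.0705,-0.0017,0.076,0.004,0.004],
    [0.0705,-0.0017,0.08,0.004,0.004],
  ],
)

```text
clock: 11.6
tcp_pos: [0.5357, 0.1443, 0.2932]
orientation: [-2.355, -2.078, 0.007]
contact_force: [-0.3, -0.6, -0.4]
grip_width: 0.009
gripper_force: 59.9
```

```bash
python3 - <<'E'
from h import *
r.grab_frame('wrist');r.grab_frame('wrist')
c,a=snap('wrist','w4.png'); a=a[150:450,120:520,::-1]; cv2.imwrite('pics/w4b.png',cv2.convertScaleAbs(cv2.resize(a,None,fx=2,fy=2,interpolation=cv2.INTER_CUBIC),alpha=1.8,beta=15))
E
python3 go.py .5361 .1443 .12 -6.8
```

```text
clock 11.75 grasp [0.5368 0.1447 0.1408] yaw -7.11 tilt z [ 1.e-04 -4.e-04 -1.e+00] j [-0.73  0.45  0.45  1.96 -0.27  0.79 -0.25] F [-0.  -1.   0.1] M [-0.01 -0.02  0.04] w 0.0092 g 59.9
delta [-0.0005 -0.0006  0.0208] roll -0.0054
```

View pics/w4b.png

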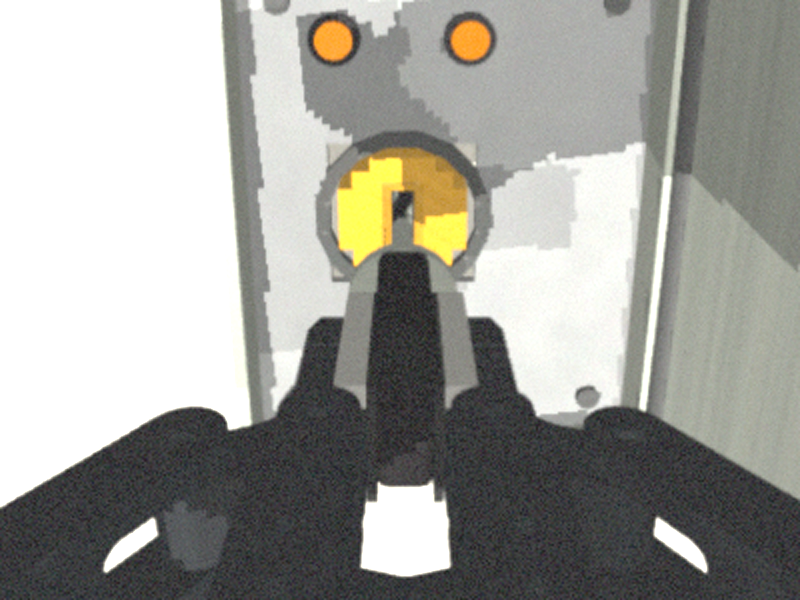

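The tip and the keyway line up (403 against 401 in the crop). Now I descend into the mouth.

carry_out(
  moves=[
    [0,0,0.004,0,0.004],
    [0,0,0.008,0,0.004],
    [0,0,0.012,0,0.004],
    [0,0,0.016,0,0.004],
    [0,0,0.019,0,0.004],
    [0,0,0.021,0,0.004],
    [0,0,0.023,0,0.004],
    [0,0,0.024,0,0.004],
  ],
)

```text
clock: 12.55
tcp_pos: [0.5365, 0.145, 0.2715]
orientation: [2.354, 2.08, -0.001]
contact_force: [-0.3, -1.4, 1.0]
grip_width: 0.0091
gripper_force: 59.9
```

```bash
python3 go.py .5361 .1443 .09 -6.8
```

```text
clock 12.55 grasp [0.5364 0.1449 0.1165] yaw -7.07 tilt z [-2.e-04 -4.e-04 -1.e+00] j [-0.71  0.48  0.43  1.98 -0.29  0.74 -0.23] F [-0.3 -1.4  1. ] M [-0.33  0.11  0.01] w 0.0091 g 59.9
delta [-0.0007 -0.0003  0.0265] roll -0.0046
```

carry_out(
  moves=[
    [0,0,0.005,0,0.004],
    [0,0,0.008,-0.06,0.004],
    [0,0,0.009,-0.13,0.004],
    [0,0,0.009,-0.01,0.004],
    [0,0,0.009,0.12,0.004],
    [0,0,0.01,-0.01,0.004],
    [0,0,0.01,-0.13,0.004],
    [0,0,0.01,-0.13,0.004],
  ],
)

```text
clock: 13.35
tcp_pos: [0.5365, 0.1449, 0.2621]
orientation: [-2.211, -2.231, -0.0]
contact_force: [-2.5, -2.1, 7.3]
grip_width: 0.0093
gripper_force: 60.9
```

```bash
python3 go.py .5361 .1443 .0916 -6.8
```

```text
clock 13.35 grasp [0.5365 0.1449 0.1071] yaw 0.53 tilt z [-2.e-04  5.e-04 -1.e+00] j [-0.68  0.49  0.39  1.98 -0.28  0.72 -0.11] F [-2.5 -2.1  7.3] M [-0.35  0.59 -0.12] w 0.0093 g 60.9
delta [-0.0006 -0.0004  0.0155] roll 0.128
```

carry_out(
  moves=[
    [0,0,0.002,0.13,0.004],
    [0,0,0.002,0.25,0.004],
    [0,0,0.003,0.12,0.004],
    [0,0,0.004,0,0.004],
    [0,0,0.004,0.13,0.004],
    [0,0,0.005,0.25,0.004],
    [0,0,0.006,0.12,0.004],
    [0,0,0.006,0,0.004],
  ],
)

```text
clock: 14.15
tcp_pos: [0.5364, 0.1451, 0.2557]
orientation: [-2.21, -2.233, 0.001]
contact_force: [-0.6, -2.0, 2.2]
grip_width: 0.0089
gripper_force: 60.8
```

```bash
python3 go.py .5361 .1443 .0916 -6.8
```

```text
clock 14.15 grasp [0.5364 0.1451 0.1007] yaw 0.6 tilt z [-3.e-04 -2.e-04 -1.e+00] j [-0.68  0.5   0.38  1.99 -0.28  0.71 -0.11] F [-0.6 -2.   2.2] M [-0.36  0.26 -0.57] w 0.0089 g 60.8
delta [-0.0008 -0.0003  0.0091] roll 0.1291
```

carry_out(
  moves=[
    [0,0,0.002,0.12,0.004],
    [0,0,0.003,0.25,0.004],
    [0,0,0.004,0.12,0.004],
    [0,0,0.005,0,0.004],
    [0,0,0.006,0.12,0.004],
    [0,0,0.007,0.25,0.004],
    [0,0,0.008,0.12,0.004],
    [0,0,0.009,0,0.004],
  ],
)

```text
clock: 14.95
tcp_pos: [0.5366, 0.145, 0.2474]
orientation: [-2.21, -2.232, 0.0]
contact_force: [-6.6, -3.3, 19.9]
grip_width: 0.009
gripper_force: 63.6
```

```bash
python3 go.py .5361 .1443 .0916 -6.8
```

```text
clock 14.95 grasp [0.5365 0.145  0.0924] yaw 0.58 tilt z [-3.e-04  2.e-04 -1.e+00] j [-0.67  0.51  0.38  1.99 -0.29  0.69 -0.1 ] F [-6.6 -3.3 19.9] M [-0.58  1.57 -0.62] w 0.009 g 63.6
delta [-0.0007 -0.0005  0.0008] roll 0.1288
```

carry_out(
  moves=[
    [0,0,0.0,0.12,0.004],
    [0,0,0.0,0.25,0.004],
    [0,0,0.0,0.12,0.004],
    [0,0,0.0,0,0.004],
    [0,0,0.0,0.12,0.004],
    [0,0,0.0,0.25,0.004],
    [0,0,0.0,0.13,0.004],
    [0,0,0.0,0.13,0.004],
  ],
)

```text
clock: 15.75
tcp_pos: [0.5363, 0.1449, 0.2465]
orientation: [-2.353, -2.082, 0.001]
contact_force: [-1.8, -2.9, 3.0]
grip_width: 0.0094
gripper_force: 60.3
```

```bash
python3 go.py .5361 .1443 .0916 -6.8;  python3 - <<'E'
from h import *
c,a=snap('wrist','w5.png'); a=a[100:400,120:520,::-1]; cv2.imwrite('pics/w5b.png',cv2.convertScaleAbs(cv2.resize(a,None,fx=2,fy=2,interpolation=cv2.INTER_CUBIC),alpha=1.8,beta=15))
E
```

```text
clock 15.75 grasp [0.5362 0.1449 0.0915] yaw -6.99 tilt z [-6.e-04 -3.e-04 -1.e+00] j [-0.69  0.52  0.41  1.99 -0.31  0.69 -0.21] F [-1.8 -2.9  3. ] M [-0.58  0.29 -0.02] w 0.0094 g 60.3
delta [-0.0006 -0.0001 -0.0001] roll -0.0033
```

View pics/w5b.png

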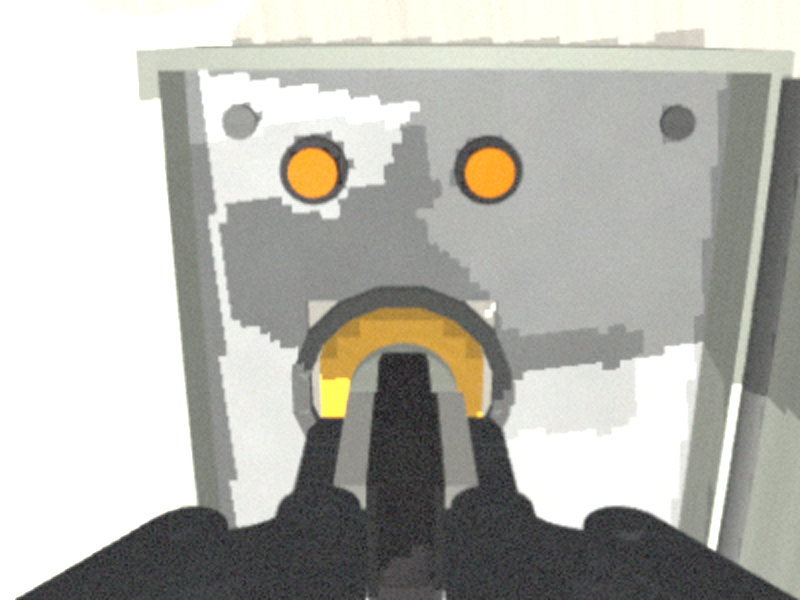

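The shoulder looks close to the plug face. The force fell to 3 N, so I press further while wiggling to confirm that it bottoms.

carry_out(
  moves=[
    [0,0,0.001,-0.12,0.004],
    [0,0,0.002,0,0.004],
    [0,0,0.003,0.12,0.004],
    [0,0,0.003,0,0.004],
    [0,0,0.004,-0.13,0.004],
    [0,0,0.004,-0.13,0.004],
    [0,0,0.004,0,0.004],
    [0,0,0.004,0,0.004],
  ],
)

```text
clock: 16.6
tcp_pos: [0.5366, 0.1446, 0.246]
orientation: [-2.359, -2.071, -0.001]
contact_force: [-13.2, -5.5, 40.3]
grip_width: 0.0092
gripper_force: 66.3
```

```bash
python3 go.py .5361 .1443 .0916 -6.8
```

```text
clock 16.6 grasp [0.5364 0.1449 0.091 ] yaw -7.45 tilt z [-0.0012  0.0021 -1.    ] j [-0.69  0.52  0.41  1.99 -0.32  0.69 -0.21] F [-13.2  -5.5  40.3] M [-1.12  3.3  -0.01] w 0.0092 g 66.3
delta [-0.0003 -0.0005 -0.0006] roll -0.0114
```

Bottomed: 40 N for only 0.5 mm of travel, at the expected height. I ease the push off, then turn clockwise.

carry_out(
  moves=[
    [0,0,-0.002,0,0.004],
    [0,0,-0.003,0,0.004],
    [0,0,-0.003,0,0.004],
    [0,0,-0.003,0,0.004],
    [0,0,-0.003,0.08,0.004],
    [0,0,-0.003,0.2,0.004],
    [0,0,-0.003,0.32,0.004],
    [0,0,-0.003,0.44,0.004],
  ],
)

```text
clock: 17.4
tcp_pos: [0.5361, 0.1448, 0.2463]
orientation: [-2.756, -1.506, 0.002]
contact_force: [-5.7, -3.7, 11.2]
grip_width: 0.0089
gripper_force: 62.3
```

```bash
python3 go.py .5361 .1443 .0916 -97
```

```text
clock 17.4 grasp [0.5359 0.1449 0.0913] yaw -32.69 tilt z [-1.6e-03  4.0e-04 -1.0e+00] j [-0.78  0.54  0.53  2.   -0.41  0.71 -0.57] F [-5.7 -3.7 11.2] M [-0.81  1.37  0.11] w 0.0089 g 62.3
delta [-0.0004  0.0003 -0.0003] roll 1.1225
```

carry_out(
  moves=[
    [0,0,0,0.13,0.004],
    [0,0,0,0.27,0.004],
    [0,0,0,0.41,0.004],
    [0,0,0,0.55,0.004],
    [0,0,0,0.69,0.004],
    [0,0,0,0.83,0.004],
    [0,0,0,0.96,0.004],
    [0,0,0,1.06,0.004],
  ],
)

```text
clock: 18.2
tcp_pos: [0.5358, 0.1452, 0.2463]
orientation: [-3.139, 0.093, 0.004]
contact_force: [-8.2, -1.0, 14.4]
grip_width: 0.009
gripper_force: 62.8
```

```bash
python3 go.py .5361 .1443 .0916 -97
```

```text
clock 18.2 grasp [0.5355 0.1453 0.0913] yaw -93.38 tilt z [-0.0024  0.001  -1.    ] j [-0.97  0.63  0.81  2.01 -0.66  0.78 -1.4 ] F [-8.2 -1.  14.4] M [-0.55  1.85  0.13] w 0.009 g 62.8
delta [ 0.0003  0.0008 -0.0003] roll 0.0632
```

carry_out(
  moves=[
    [0,0,0,0.05,0.004],
    [0,0,0,0.1,0.004],
    [0,0,0,0.13,0.004],
    [0,0,0,0.13,0.004],
    [0,0,0,0.13,0.004],
    [0,0,0,0.13,0.004],
    [0,0,0,0.13,0.004],
    [0,0,0,0.13,0.004],
  ],
)

```text
clock: 19.0
tcp_pos: [0.5358, 0.1452, 0.2462]
orientation: [-3.127, 0.289, 0.004]
contact_force: [-7.8, -1.5, 15.0]
grip_width: 0.0091
gripper_force: 62.9
```

```bash
python3 go.py .5361 .1443 .0916 -97; python3 - <<'E'
from h import *
c,a=snap('wrist','w6.png'); a=a[100:400,120:520,::-1]; cv2.imwrite('pics/w6b.png',cv2.convertScaleAbs(cv2.resize(a,None,fx=2,fy=2,interpolation=cv2.INTER_CUBIC),alpha=1.8,beta=15))
E
```

```text
clock 19.0 grasp [0.5354 0.1453 0.0912] yaw -100.54 tilt z [-0.0025  0.0011 -1.    ] j [-0.99  0.65  0.84  2.01 -0.69  0.79 -1.5 ] F [-7.8 -1.5 15. ] M [-0.49  1.82  0.16] w 0.0091 g 62.9
delta [ 0.0004  0.0008 -0.0004] roll -0.0619
```

View pics/w6b.png

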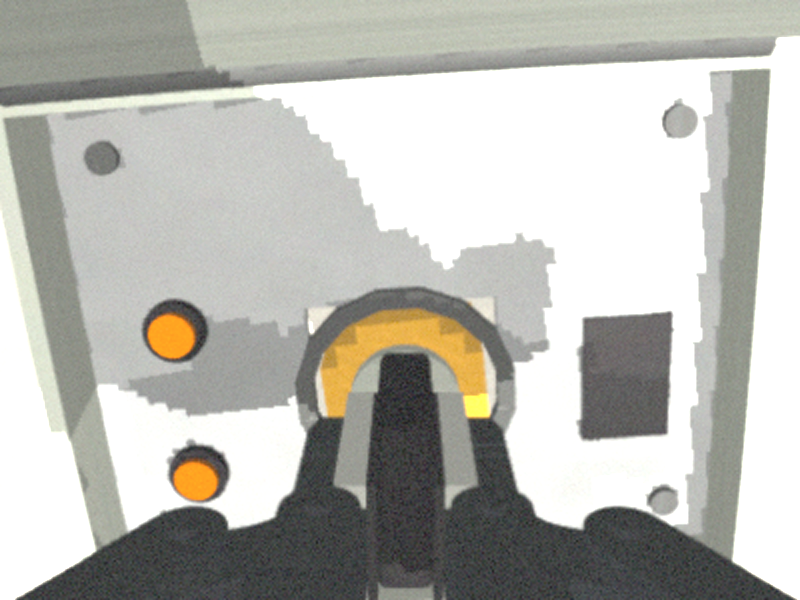

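The key is seated and has turned 93.6° with the hand. The moment of 0.16 N m fits the spring and stop, and the cover still stands open. Handing in.

```bash
python3 -c "
from bench import r
print(r.hand_in())"
```

```text
the job is handed in; nothing more can be done
None
```

I opened the cover onto its stop and let go, wiggled the rectangular-bow key fully home, and turned it a quarter clockwise. I handed the job in at about 19 s, still gripping and holding the key; the hand-in did not report a verdict.

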